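# Refit a hob knob and tug-test it

## Task

The gas hob has been cleaned and one of its control knobs is still off: put the loose black knob on the bare spindle and press it straight down, never with more than 25 newtons, until it has snapped fully home. Then check that it is retained by pulling it straight up with a steady 10 newtons or so for at least half a second, never with more than 18, and let go. Leave the knob fitted, and do not disturb the other knob or the things standing around.

Things in the scene. Friction and masses are not known exactly. Their poses are not given: they have to be found in the camera images.
- knob: The loose control knob, black plastic, about 50 g, 38 mm tall, upright on the counter beside the hob at the start. A round skirt 44 mm across and 16 mm high carries a straight grip bar: 42 mm long (knob's x), 12 mm wide (y), from 16 to 38 mm above the underside. Origin: centre of the underside; z up.
- knob_slot (a point): Mouth of the slot in the knob's underside (same point as the knob's origin): 19 mm along x, 14.5 mm deep, 16 mm across y at the mouth, chamfered to a 12 mm lip. It takes the spindle's tongue, either way round (a half turn makes no difference), with the grip bar parallel to the tongue's long side.
- spindle_seat (a point): Centre of the top of the bare spindle's brass collar (28 mm across), on which the knob's underside rests when fully home; 24 mm above the counter, 14 mm above the hob's face, spindle unloaded. x along the tongue's long side, z up. A knob pushed past the bumps is drawn onto the collar; seated, it lifts about 0.5 mm off the collar under the tug and comes off at some 25 N.
- tongue_top (a point): Top of the spindle's tongue, 13 mm above the seat: 16 mm along x by 10 mm across y, the top 3.5 mm narrowed to 14 by 8 mm. Two sprung steel bumps stick out 3 mm from its y faces, centred 4.5 mm below this point; the knob meets them when its underside is about 9 to 10 mm above the seat and must be pushed past with about 10 N.
- spindle (a joint): Vertical give of the sprung bare spindle, in m: 0 unloaded, positive when pulled up, negative when pushed down. Stiff: 12 N per mm (1 N is 0.083 mm), the same both ways, so a read-out with millimetre noise says little about the force.
- hob: Two-burner gas hob, steel plate 510 mm (its x) by 290 mm (y), 10 mm thick, lying on the counter; fixed. Origin: centre of its underside. The two taps stand 205 mm towards the robot (its -x) from the origin, 55 mm left and right; either may be the bare one. Pan supports, up to 52 mm above the counter, begin 85 mm beyond the taps.
- fitted_knob_end (a point): The other tap's knob, same as the loose one, already fitted and turned off; this point is on top of its grip bar, 20 mm from the knob's axis along the bar (away from the robot), 62 mm above the counter. It turns when touched and is to be left as it is.
- mug: White mug, 80 mm across, 92 mm high, upright on the other side of the hob from the loose knob; origin at the centre of its underside.
- pepper_mill: Turned wooden pepper mill, 56 mm across, 168 mm high, upright to the right of the hob (-y); origin at the centre of its underside.
- spoon: Wooden spoon, 220 mm long, lying to the left of the hob (+y); origin at the middle of its length, underside.

How it is judged:
By the outcome, as a careful person would: the job done as asked, in the order asked, and still so for the second after the job is handed in, with the robot touching nothing.
It also fails if it takes over 61 s, if anything falls off the work surface, if the arm or the gripper's body presses on something with over 40 N, if the wrist force passes 120 N, or if a joint passes its speed limit or range.

## Robot

A 6-joint arm with a two-finger parallel gripper is mounted at the origin on the work surface. World frame = base frame: x ahead of the robot, y to its left, z up, the work surface at z = 0. Lengths are in m, angles in degrees, forces in N, time in s.
With the tool pointing down it reaches from about 0.375 to 0.9 m from the base axis. Payload 3.1 kg.
Tool frame: the origin (TCP) lies on the centre line of the jaws, within the pads' length; the fingertips stand 25 mm ahead of it and the grasp point (between the pads) lies 6 mm ahead of it; z points along the fingers, y is the line along which they close (so a half turn about z gives the same grasp; the last joint's range is limited). The gripper opens to 87 mm and grips with 3 to 60 N. Pads are 19 mm wide; open, the fingers measure 117 mm over their backs; the gripper's body (75 mm by 190 mm) begins 51 mm behind the grasp point.
Start: joints at [-74.055, 30.224, 82.088, -0, 67.689, -10.227], TCP at [0.276, -0.561, 0.248] pointing down, gripper open.
Joint ranges: [-176.69, 176.69], [-43.24, 126.21], [12.49, 139.97], [-82, 262], [0, 151.66], [-163.58, 163.58]. Speed limits (degrees/s): [159.86, 159.86, 180, 180, 180, 180].

## Interface

Orientations are given as a 3x3 rotation matrix whose columns are the frame's x, y, z axes.
In Python, from rig import bot, cams, models gives the robot as it stands. The module is installed in compiled form; this text tells all that it offers.
- The arm moves only by the shell command python3 -m handwheel 'ROWS' [OPENING]. ROWS is JSON, a list of rows, each a list of 6 numbers: the shift along the world's x, y, z each as a share of 1 m, from -1 to 1, then the turn, a rotation vector about the world's x, y, z each as a share of 2 rad, from -1 to 1. In form: [[dx, dy, dz, wx, wy, wz], ...]. A call has exactly 8 rows; each row is the pose to reach, as a shift and turn from the pose commanded when the call began; what a row does not reach only later rows make up. A row lasts 1/12 s, in which the tool goes at most 41.7 mm and 7.16 degrees, less where a joint would pass 70% of its speed; a pose out of reach is approached as far as the arm can. A call with a number of a shift or a turn outside -1 to 1 is refused whole. A call with a gripper value outside its range is refused whole. OPENING is the opening, from -1 (shut) to 1 (fully open), so that 0 is half open, set as the call begins (- or left out, the last holds). The fingers move at their own pace and stop on an object; the grip force is fixed at half the most. Time passes only in rows, so rows that repeat a pose let the fingers close, or fill a call up. It gives the time, the measured TCP pose, the force, the opening and the grip force at its end, in the units of the state.
- bot.read_state(): the state, without advancing time (a new reading comes with each control period).
- cams.capture(name): name is "side" or "top"; returns (picture, depth): 480x640x3 uint8, blue, green, red; 480x640 float32, m along the optical axis (not along the pixel's ray), 0 where there is no reading.
- cams.calibration(name): a dict with "mtx" (3x3 intrinsics, pixels), "dist_coeffs" ([k1, k2, p1, p2, k3] as OpenCV has them; the pictures are not rectified), "R" (3x3) and "t" (3): a world point X has camera coordinates R X + t. Camera axes: x right, y down, z forward; pixel columns grow to the right and rows downward; lengths in m; the calibration is good to about 2 mm. A picture is of the moment at which its call begins. calibration takes no time and is no camera call.
- bot.hand_in(): hands the job in; it is judged then, once.
Trained networks look in the newest picture that a camera, given by its name, has taken for a name from the list of things; names that differ only in an ending like _2 or _b are one class to them, and where a whole thing is asked for, a point or a joint stands for the part that bears it (a point fixed in the world has none). Each returns a list of dicts, best first, with "conf" (0 to 1); they miss things now and then, are a little off and sometimes report something else, mostly with a low value. They report only what shows in the picture. A call takes as long as a camera call.
- models.spot_in(query, camera): "position" ([column, row] in pixels, amid what is visible of it).
- models.tip_of(query, camera): "position" ([column, row] in pixels: a listed point, or the origin of a listed thing).
The state is a dict: "time_s": time; "joint_positions": joint angles; "qvel": joint speeds; "tau": joint torques, N m; "position": TCP position; "tcp_rot": TCP orientation; "force": force on the tool from outside, world axes, zero at the start; "moment": the same for the moment, N m; "opening": opening from 0.0 (shut) to 1.0 (fully open); "grasp_force": force on a finger pad.
Only numpy, scipy, OpenCV 4.12 (cv2) and the standard library are available. Lean on these libraries where they do the work, as an engineer would, in place of code of your own. Each camera call takes 0.05 s, during which the arm holds its last target. There are 200 camera calls.

## Working session

There is one attempt and no reset: what is moved stays moved. The work goes in short steps, Python scripts to look and compute and a shell command to move; the robot and the scene stay as the last step left them, time stands still between calls to the robot, and variables do not carry over. Pictures are saved under pics/ and viewed, at most 10 in all, crops included, and the job is handed in when it is done.

```bash
mkdir -p pics; cat > h.py <<'E'
import numpy as np, cv2
from rig import bot,cams,models
def ray(cam,px):
    c=cams.calibration(cam);K=np.array(c["mtx"],float);d=np.array(c["dist_coeffs"],float)
    u=cv2.undistortPoints(np.array([[px]],float),K,d)[0,0]
    R=np.array(c["R"]);t=np.array(c["t"]).ravel()
    return -R.T@t, R.T@np.array([u[0],u[1],1.])
def atz(cam,px,z):
    o,r=ray(cam,px);return o+r*(z-o[2])/r[2]
def proj(cam,X):
    c=cams.calibration(cam);R=np.array(c["R"],float)
    return cv2.projectPoints(np.array(X,float).reshape(-1,1,3),cv2.Rodrigues(R)[0],np.array(c["t"],float).reshape(3,1),np.array(c["mtx"],float),np.array(c["dist_coeffs"],float))[0].reshape(-1,2)
def tri(p1,p2):
    (o1,r1),(o2,r2)=ray("top",p1),ray("side",p2)
    A=np.stack([r1,-r2],1);s=np.linalg.lstsq(A,o2-o1,rcond=None)[0]
    a,b=o1+s[0]*r1,o2+s[1]*r2
    return (a+b)/2,np.linalg.norm(a-b)
def cloud(cam,dep):
    c=cams.calibration(cam);R=np.array(c["R"],float);t=np.array(c["t"],float).ravel()
    v,u=np.mgrid[0:480,0:640]
    p=cv2.undistortPoints(np.stack([u,v],-1).reshape(-1,1,2).astype(float),np.array(c["mtx"],float),np.array(c["dist_coeffs"],float)).reshape(480,640,2)
    P=np.dstack([p,np.ones((480,640))])*dep[...,None]
    return (P-t)@R
E
python3 - <<'E'
from h import *
np.set_printoptions(precision=4,suppress=True)
Z=dict(knob=0,knob_slot=0,spindle_seat=.024,tongue_top=.037,fitted_knob_end=.062,hob=0,mug=0,pepper_mill=0,spoon=0)
for cam in("top","side"):
    im,d=cams.capture(cam);cv2.imwrite(f"pics/{cam}0.png",im);np.save(f"{cam}0.npy",d)
    print(cam,ray(cam,[320,240]))
    for q,z in Z.items():
        for r in models.tip_of(q,cam)[:2]: print(q,r["conf"],r["position"],atz(cam,r["position"],z))
s=bot.read_state();print(s)
E
```

```text
top (array([0.3906, 0.0092, 1.0399]), array([ 0.1642, -0.0168, -0.9863]))
knob 0.84 [154.1, 289.8] [0.4611 0.3114 0.    ]
knob 0.27 [159.5, 182.2] [0.6762 0.3148 0.    ]
knob_slot 0.6 [151.3, 292.4] [0.456  0.3165 0.    ]
knob_slot 0.47 [160.0, 179.7] [0.6814 0.3142 0.    ]
spindle_seat 0.66 [314.2, 276.3] [0.4893 0.0021 0.024 ]
tongue_top 0.52 [298.8, 173.6] [0.6879 0.035  0.037 ]
tongue_top 0.45 [310.3, 280.8] [0.4795 0.0094 0.037 ]
fitted_knob_end 0.96 [258.7, 260.1] [0.5141 0.105  0.062 ]
hob 0.81 [298.0, 173.9] [0.6982 0.0376 0.    ]
mug 0.97 [480.6, 314.6] [ 0.4216 -0.322   0.    ]
pepper_mill 0.72 [476.9, 198.1] [ 0.6541 -0.3239  0.    ]
spoon 0.86 [159.7, 181.7] [0.6773 0.3145 0.    ]
side (array([ 0.5148, -0.6436,  0.8735]), array([ 0.0593,  0.6204, -0.7824]))
knob 0.76 [267.4, 166.1] [0.4667 0.3291 0.    ]
knob_slot 0.63 [262.2, 168.1] [0.4521 0.3229 0.    ]
spindle_seat 0.41 [282.6, 252.0] [0.4895 0.0062 0.024 ]
tongue_top 0.49 [283.5, 246.3] [0.493  0.0124 0.037 ]
fitted_knob_end 0.64 [291.3, 208.6] [0.5198 0.1038 0.062 ]
hob 0.98 [367.8, 241.9] [0.6948 0.0282 0.    ]
mug 0.72 [260.5, 401.4] [ 0.4236 -0.3242  0.    ]
mug 0.38 [343.9, 164.4] [0.6786 0.3082 0.    ]
pepper_mill 0.67 [380.9, 387.9] [ 0.6549 -0.3284  0.    ]
spoon 0.68 [284.5, 248.1] [0.4941 0.0356 0.    ]
spoon 0.58 [342.9, 164.7] [0.6757 0.3073 0.    ]
{'time_s': 1.0, 'joint_positions': array([-74.055 ,  30.2228,  82.0868,  -0.0006,  67.6902, -10.2296]), 'qvel': array([-0.0462,  0.0531, -0.0468, -0.0269,  0.0031,  0.0355]), 'tau': array([  0.0007, -44.0013, -17.6992,   0.0633,   0.0504,  -0.    ]), 'position': array([ 0.2757, -0.5609,  0.2476]), 'tcp_rot': array([[ 0.8975,  0.4411, -0.    ],
       [ 0.4411, -0.8975, -0.    ],
       [-0.    ,  0.    , -1.    ]]), 'force': array([-0.3146,  0.6822, -0.7457]), 'moment': array([ 0.0231, -0.0051, -0.0092]), 'grasp_force': 0.0, 'opening': 1.0014270722727023}
```

```bash
python3 - <<'E'
from h import *
np.set_printoptions(precision=4,suppress=True)
def crop(cam,c,h=25,w=33):
    im=cv2.imread(f"pics/{cam}0.png");x,y=c
    return cv2.resize(im[y-h:y+h,x-w:x+w],(400,300),interpolation=cv2.INTER_CUBIC)
cv2.imwrite("pics/c0.png",np.vstack([np.hstack([crop("top",(154,285)),crop("top",(313,278))]),np.hstack([crop("side",(268,158)),crop("side",(283,248))])]))
for cam in("top","side"):
    im=cv2.imread(f"pics/{cam}0.png");P=cloud(cam,np.load(f"{cam}0.npy"))
    for n,c,(lo,hi),rad in (("knob",(.461,.316),(.028,.045),.035),("knob all",(.461,.316),(.008,.045),.035),("tongue",(.489,.006),(.030,.045),.02),("collar",(.489,.006),(.018,.045),.02)):
        m=(np.hypot(P[...,0]-c[0],P[...,1]-c[1])<rad)&(P[...,2]>lo)&(P[...,2]<hi)
        q=P[m]
        if len(q)<5: print(cam,n,len(q));continue
        r=cv2.minAreaRect(q[:,:2].astype(np.float32)*1000)
        w,v=np.linalg.eigh(np.cov(q[:,:2].T));print(cam,n,len(q),q.mean(0),"ang",np.degrees(np.arctan2(v[1,1],v[0,1])),np.sqrt(w)*1e3,r)
E
```

```text
top knob 164 [0.4575 0.3143 0.0375] ang 49.05695095903322 [ 3.6022 12.6275] ((457.7863464355469, 315.42181396484375), (42.22417449951172, 12.550567626953125), 49.550079345703125)
top knob all 444 [0.4575 0.313  0.0242] ang 49.58001992979879 [10.3913 11.5444] ((457.390625, 314.7945251464844), (42.39995193481445, 41.9887809753418), 82.4085693359375)
top tongue 60 [0.4846 0.0032 0.0364] ang 166.0723195792736 [4.0093 4.2786] ((485.0458068847656, 3.4872055053710938), (15.677519798278809, 13.199615478515625), 0.8632298111915588)
top collar 163 [0.484  0.0035 0.0286] ang -161.4168274537031 [6.8607 6.9358] ((484.3957824707031, 3.856660842895508), (26.551496505737305, 26.418312072753906), 64.34737396240234)
side knob 81 [0.46   0.3118 0.0366] ang 47.59045668823528 [ 3.7629 12.8003] ((460.0321044921875, 314.1449890136719), (42.476497650146484, 13.567465782165527), 49.486568450927734)
side knob all 212 [0.4615 0.3079 0.0248] ang -140.74328467018802 [ 7.5056 12.5129] ((461.7916259765625, 309.7677001953125), (42.20794677734375, 35.12478256225586), 24.2523250579834)
side tongue 39 [0.4868 0.0015 0.0363] ang 141.6092448113068 [4.1891 4.61  ] ((486.5384521484375, 3.3810582160949707), (15.044763565063477, 15.92629337310791), 11.347919464111328)
side collar 103 [0.4868 0.0002 0.029 ] ang 177.2056152338012 [5.7092 6.967 ] ((486.83544921875, 2.3874855041503906), (24.981740951538086, 25.75962257385254), 89.72167205810547)
```

View pics/c0.png

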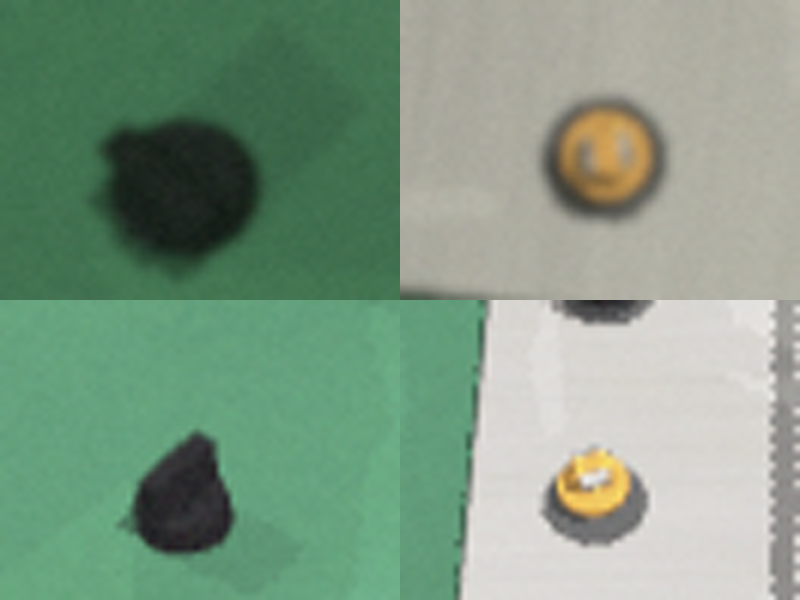

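View pics/top0.png

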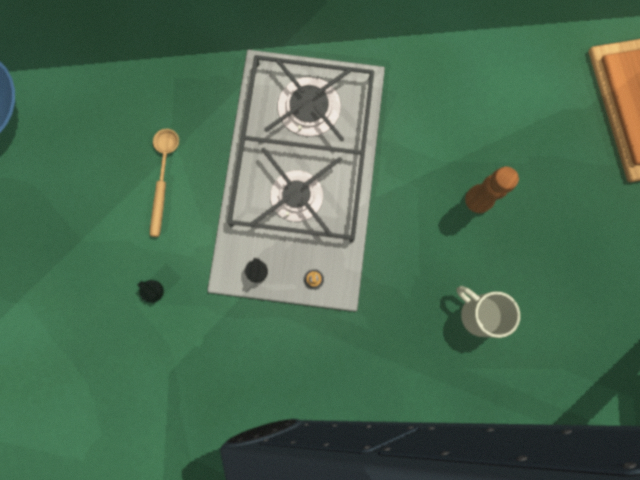

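```bash
python3 - <<'E'
from h import *
np.set_printoptions(precision=4,suppress=True)
c=np.array([.4855,.0032])
for cam in("top","side"):
    im=cv2.imread(f"pics/{cam}0.png").astype(float);P=cloud(cam,np.load(f"{cam}0.npy"))
    # hob edges/fitted knob
    m=(np.hypot(P[...,0]-.497,P[...,1]-.105)<.04)&(P[...,2]>.055)&(P[...,2]<.07)
    print(cam,"fitted",cv2.minAreaRect(P[m][:,:2].astype(np.float32)*1000))
    m=(P[...,2]>.006)&(P[...,2]<.014)&(P[...,0]<.6)&(abs(P[...,1])<.25)&(P[...,0]>.3)
    q=P[m][:,:2];
    # near edge: min x for bins of y
    e=[(y,np.percentile(q[abs(q[:,1]-y)<.004,0],1)) for y in np.arange(-.05,.14,.01)]
    s=np.polyfit(*np.array(e).T,1);print("hob near edge yaw",np.degrees(np.arctan(-s[0])))
    # synthetic overhead rectified view at z=.034, 0.1mm/px*... 
    xs=c[0]+np.linspace(.02,-.02,300);ys=c[1]+np.linspace(.02,-.02,300)
    for z,nm in((.0335,"b"),(.037,"t")):
        X=np.stack(np.meshgrid(xs,ys,[z],indexing="ij"),-1).reshape(-1,3)
        uv=proj(cam,X).reshape(300,300,2).astype(np.float32)
        w=cv2.remap(im.astype(np.uint8),uv[...,0],uv[...,1],cv2.INTER_CUBIC)
        cv2.imwrite(f"pics/r_{cam}{nm}.png",w)
    # steel pixels
    p0=proj(cam,[c[0],c[1],.0335])[0].round().astype(int)
    a=im[p0[1]-9:p0[1]+10,p0[0]-9:p0[0]+10]
    print(p0);print((a[...,2]-a[...,0]).astype(int))
o=[np.hstack([cv2.imread(f"pics/r_{k}{n}.png") for n in "bt"]) for k in("top","side")]
cv2.imwrite("pics/r.png",np.vstack(o))
E
```

```text
top fitted ((497.091064453125, 112.74392700195312), (12.267504692077637, 42.18044662475586), 83.29969024658203)
hob near edge yaw -6.415552408695084
[314 278]
[[ 12  12  13  12  11  11  10  12  11   9  11   9  10  10  11  10  14  12
   13]
 [ 12  11  10  10  10  12  17  24  24  21  22  16  11  10  10  11  12  10
   11]
 [ 13  10   9  10  16  32  49  63  65  60  57  48  30  18  11  14  11  12
   11]
 [ 12   8  10  21  47  71  88 100 100  99  98  86  67  44  25  13  10  11
    9]
 [  8  10  21  52  82 104 112 116 114 114 116 108  97  81  54  24  10  10
   11]
 [ 10  16  42  80 103 111 112 116 117 114 109  96  96  98  85  46  16  11
   12]
 [ 10  28  68  97 100  92  98 112 120 115  93  71  77  99 103  68  26  12
    9]
 [ 13  42  82 102  83  65  75 105 120 118  93  55  57  93 109  88  43  14
   10]
 [ 12  49  92  94  64  41  58 100 122 120  92  53  48  82 110  97  54  17
    7]
 [ 12  53  90  89  55  30  51  95 119 121  97  55  40  74 105 101  56  17
    7]
 [ 15  54  89  86  55  32  46  89 116 124 107  66  47  72 103 100  55  18
    7]
 [ 11  51  85  82  60  33  42  83 112 119 110  80 
[... 1600 characters left out ...]
  85  17  11   9   6  66 138 141 114   4   7
    6]
 [  5   6   8  26 140 109 102  67   8   8   5  35  65 140 141 122   3   2
    9]
 [  5   7   2  10 142 106  92  95  34  46  97 126 132 146 142 119   3   0
    7]
 [  5   7   1   0 109 143 141 139 132 141 136 141 142 142 139  68  -1   2
    2]
 [  5   8  -1   0  57 139 146 145 145 142 140 141 142 141 127  12  -1   2
    2]
 [  6   6   0  -2  11  65 135 144 142 143 142 142 142 100  32   2   0   1
    3]
 [  6   6   2  -1  -1   5  48  70 109 126 128  97  67  15   0   1  -1  -1
    7]
 [  5   7   2  -1   1   2   0   5  22  24  26  13   1   0  -1  -1   0   0
    7]
 [  6   6   8   1   1   0  -2   0   0   0   0  -1   0  -1   1  -1   2   5
    5]]
```

View pics/r.png

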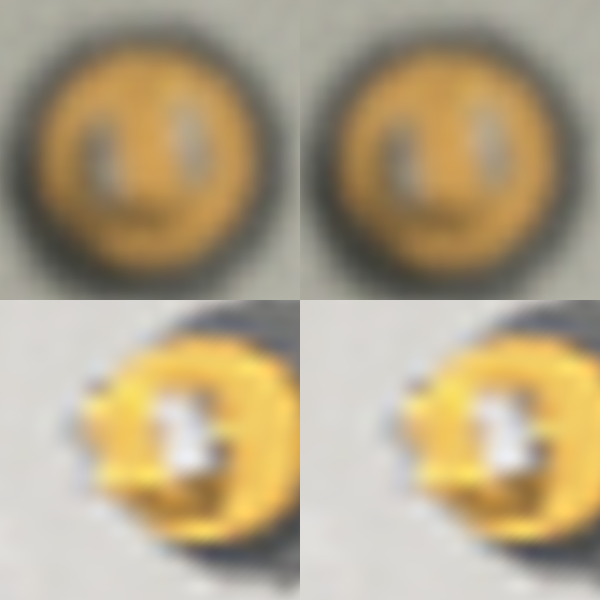

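The crops show the knob upright on the counter at top px (152,290), its bar at about 49.5°. The bare spindle is at top px (314,278), and its steel bumps put the tongue's long side at about +12°. The two cameras disagree by about 2 mm, and the 110 mm tap spacing confirms the relative positions.

Averaged targets are knob (0.459, 0.315) and spindle (0.486, 0.003).

```bash
python3 -m handwheel '[[0.175,0.26,0,0,0,0.2033],[0.175,0.26,0,0,0,0.2033],[0.175,0.26,0,0,0,0.2033],[0.175,0.26,0,0,0,0.2033],[0.175,0.26,0,0,0,0.2033],[0.175,0.26,0,0,0,0.2033],[0.175,0.26,0,0,0,0.2033],[0.175,0.26,0,0,0,0.2033]]' 1
python3 -m handwheel '[[0.02,0.33,0,0,0,0],[0.02,0.33,0,0,0,0],[0.02,0.33,0,0,0,0],[0.02,0.33,0,0,0,0],[0.02,0.33,0,0,0,0],[0.02,0.33,0,0,0,0],[0.02,0.33,0,0,0,0],[0.02,0.33,0,0,0,0]]'
```

```text
time_s: 1.67
position: [0.4522, -0.2968, 0.2477]
tcp_rot: [[0.648, 0.762, 0.0], [0.762, -0.648, 0.002], [0.002, -0.001, -1.0]]
force: [1.0, 0.0, -0.2]
opening: 1.0
grasp_force: 0.0
time_s: 2.33
position: [0.4705, 0.0313, 0.2478]
tcp_rot: [[0.65, 0.76, 0.001], [0.76, -0.65, 0.0], [0.001, 0.0, -1.0]]
force: [0.4, -0.5, -0.2]
opening: 0.998
grasp_force: 0.0
```

```bash
python3 -m handwheel '[[-0.012,0.286,-0.128,0,0,0],[-0.012,0.286,-0.128,0,0,0],[-0.012,0.286,-0.128,0,0,0],[-0.012,0.286,-0.128,0,0,0],[-0.012,0.286,-0.128,0,0,0],[-0.012,0.286,-0.128,0,0,0],[-0.012,0.286,-0.128,0,0,0],[-0.012,0.286,-0.128,0,0,0]]'
python3 - <<'E'
from h import *
np.set_printoptions(precision=4,suppress=True)
im,d=cams.capture("side");cv2.imwrite("pics/s1.png",im)
ps=[bot.read_state()["position"]]; print(ps,bot.read_state()["force"])
cv2.imwrite("pics/s1c.png",cv2.resize(im[90:210,190:350],(800,600),interpolation=cv2.INTER_CUBIC))
E
```

```text
time_s: 3.0
position: [0.4578, 0.3187, 0.1179]
tcp_rot: [[0.648, 0.762, -0.001], [0.762, -0.648, 0.001], [-0.0, -0.001, -1.0]]
force: [-0.5, -0.4, 0.6]
opening: 1.005
grasp_force: 0.0
[array([0.4574, 0.3205, 0.117 ])] [ 0.1867  2.167  -0.0223]
```

View pics/s1c.png

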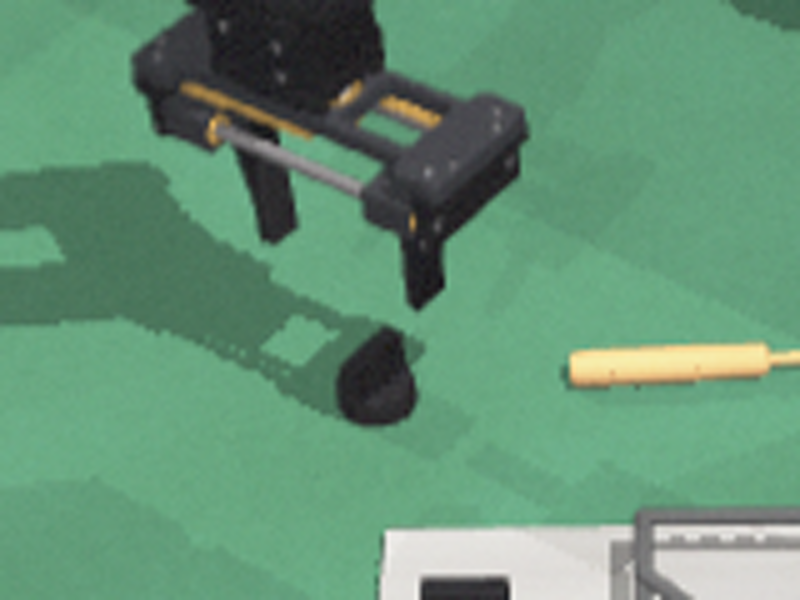

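The jaws hang open above the knob, straddling its bar, and the knob is unmoved at crop px (375,380). I'll descend partway and let the arm settle.

```bash
python3 -m handwheel '[[0,0,-0.02,0,0,0],[0,0,-0.04,0,0,0],[0,0,-0.05,0,0,0],[0,0,-0.05,0,0,0],[0,0,-0.05,0,0,0],[0,0,-0.05,0,0,0],[0,0,-0.05,0,0,0],[0,0,-0.05,0,0,0]]'
python3 -c "
from h import *
for i in range(2): cams.capture('top');print(bot.read_state()['position'])"
```

```text
time_s: 3.72
position: [0.4595, 0.3152, 0.0706]
tcp_rot: [[0.65, 0.76, 0.002], [0.76, -0.65, 0.001], [0.002, 0.001, -1.0]]
force: [0.6, -0.1, 0.5]
opening: 1.002
grasp_force: 0.0
[0.45936914 0.31519427 0.07055233]
[0.45918914 0.31517134 0.07037352]
```

```bash
python3 -m handwheel '[[0,0,-0.013,0,0,0],[0,0,-0.0264,0,0,0],[0,0,-0.0264,0,0,0],[0,0,-0.0264,0,0,0],[0,0,-0.0264,0,0,0],[0,0,-0.0264,0,0,0],[0,0,-0.0264,0,0,0],[0,0,-0.0264,0,0,0]]'
python3 -m handwheel '[[0,0,0,0,0,0],[0,0,0,0,0,0],[0,0,0,0,0,0],[0,0,0,0,0,0],[0,0,0,0,0,0],[0,0,0,0,0,0],[0,0,0,0,0,0],[0,0,0,0,0,0]]' -1
```

```text
time_s: 4.48
position: [0.459, 0.3153, 0.0437]
tcp_rot: [[0.65, 0.76, 0.001], [0.76, -0.65, 0.0], [0.001, 0.0, -1.0]]
force: [-0.0, -0.0, 0.5]
opening: 1.001
grasp_force: 0.0
time_s: 5.15
position: [0.4587, 0.3151, 0.0431]
tcp_rot: [[0.65, 0.76, -0.0], [0.76, -0.65, -0.0], [-0.0, -0.0, -1.0]]
force: [0.0, 0.1, 0.2]
opening: 0.476
grasp_force: 0.0
```

```bash
python3 -m handwheel '[[0,0,0,0,0,0],[0,0,0,0,0,0],[0,0,0,0,0,0],[0,0,0,0,0,0],[0,0,0,0,0,0],[0,0,0,0,0,0],[0,0,0,0,0,0],[0,0,0,0,0,0]]'
python3 -m handwheel '[[0,0,0.005,0,0,0],[0,0,0.03,0,0,0],[0,0,0.06,0,0,0],[0,0,0.08,0,0,0],[0,0,0.08,0,0,0],[0,0,0.08,0,0,0],[0,0,0.08,0,0,0],[0,0,0.08,0,0,0]]'
```

```text
time_s: 5.82
position: [0.4588, 0.3151, 0.0432]
tcp_rot: [[0.65, 0.76, 0.0], [0.76, -0.65, 0.0], [0.0, 0.0, -1.0]]
force: [0.5, -0.5, 0.7]
opening: 0.134
grasp_force: 30.0
time_s: 6.48
position: [0.4577, 0.3147, 0.122]
tcp_rot: [[0.65, 0.76, -0.003], [0.76, -0.65, -0.001], [-0.003, -0.001, -1.0]]
force: [-0.5, 0.4, -1.2]
opening: 0.135
grasp_force: 30.0
```

```bash
python3 -m handwheel '[[0,0,0.03,0,0,-0.0625],[0.003,-0.03,0.03,0,0,-0.125],[0.008,-0.07,0.03,0,0,-0.1875],[0.0115,-0.11,0.03,0,0,-0.25],[0.015,-0.15,0.03,0,0,-0.3],[0.018,-0.19,0.03,0,0,-0.3272],[0.0215,-0.23,0.03,0,0,-0.3272],[0.023,-0.25,0.03,0,0,-0.3272]]'
python3 -m handwheel '[[0.002,-0.03,0,0,0,0],[0.0034,-0.055,0,0,0,0],[0.0038,-0.062,-0.02,0,0,0],[0.0038,-0.062,-0.04,0,0,0],[0.0038,-0.062,-0.055,0,0,0],[0.0038,-0.062,-0.055,0,0,0],[0.0038,-0.062,-0.055,0,0,0],[0.0038,-0.062,-0.055,0,0,0]]'
python3 - <<'E'
from h import *
for c in("top","side"):
    im,d=cams.capture(c);cv2.imwrite(f"pics/{c}2.png",im);s=bot.read_state();print(s["position"],s["force"])
def crop(cam,c,h=50,w=66):
    im=cv2.imread(f"pics/{cam}2.png");x,y=c
    return cv2.resize(im[y-h:y+h,x-w:x+w],(400,300),interpolation=cv2.INTER_CUBIC)
cv2.imwrite("pics/c2.png",np.hstack([crop("top",(314,278)),crop("side",(283,238))]))
E
```

```text
time_s: 7.15
position: [0.4814, 0.0615, 0.152]
tcp_rot: [[0.979, 0.205, -0.002], [0.205, -0.979, -0.001], [-0.002, 0.0, -1.0]]
force: [1.4, -0.1, 0.1]
opening: 0.136
grasp_force: 30.0
time_s: 7.82
position: [0.4855, 0.0033, 0.098]
tcp_rot: [[0.978, 0.208, -0.001], [0.208, -0.978, 0.0], [-0.001, -0.0, -1.0]]
force: [0.4, -0.4, 0.3]
opening: 0.134
grasp_force: 30.0
[0.4858274  0.00328013 0.09848766] [ 0.55465402  0.0528481  -0.29541382]
[0.48598211 0.00325764 0.09874455] [-0.68595383 -0.34326836 -1.36273312]
```

View pics/c2.png

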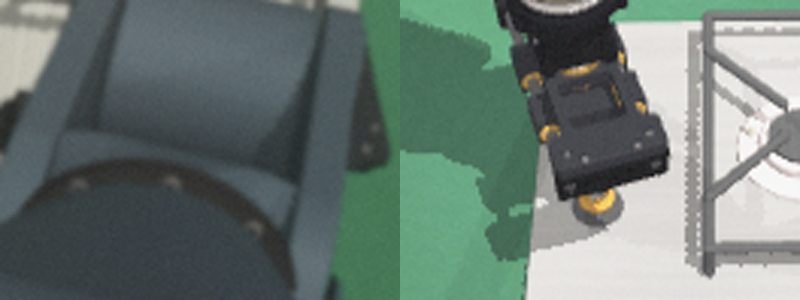

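The side view shows the held knob hidden behind the jaws, directly above the brass spindle at crop px (597,203). The top view is blocked by the arm. I'll lower with force checks.

```bash
python3 -m handwheel '[[0,0,-0.006,0,0,0],[0,0,-0.012,0,0,0],[0,0,-0.0165,0,0,0],[0,0,-0.0165,0,0,0],[0,0,-0.0165,0,0,0],[0,0,-0.0165,0,0,0],[0,0,-0.0165,0,0,0],[0,0,-0.0165,0,0,0]]'
python3 -m handwheel '[[0,0,-0.0005,0,0,0],[0,0,-0.001,0,0,0],[0,0,-0.0015,0,0,0],[0,0,-0.002,0,0,0],[0,0,-0.0025,0,0,0],[0,0,-0.003,0,0,0],[0,0,-0.003,0,0,0],[0,0,-0.003,0,0,0]]'
```

```text
time_s: 8.58
position: [0.4856, 0.0031, 0.0818]
tcp_rot: [[0.978, 0.207, 0.0], [0.207, -0.978, -0.0], [0.0, 0.0, -1.0]]
force: [-0.4, -0.5, 0.1]
opening: 0.138
grasp_force: 30.0
time_s: 9.25
position: [0.4854, 0.0031, 0.0786]
tcp_rot: [[0.978, 0.207, -0.0], [0.207, -0.978, 0.0], [-0.0, -0.0, -1.0]]
force: [0.2, -0.0, -0.6]
opening: 0.138
grasp_force: 30.0
```

```bash
python3 -c "
from rig import bot
s=bot.read_state();print(s['position'],s['force'],s['moment'])"
```

```text
[0.48544192 0.00312579 0.07859208] [ 0.22214288 -0.02944403 -0.55544866] [ 0.03627049  0.05937549 -0.00583412]
```

The tongue has entered the mouth of the slot without force. Continuing in small steps.

```bash
python3 -m handwheel '[[0,0,-0.0003,0,0,0],[0,0,-0.0006,0,0,0],[0,0,-0.0009,0,0,0],[0,0,-0.0012,0,0,0],[0,0,-0.0012,0,0,0],[0,0,-0.0012,0,0,0],[0,0,-0.0012,0,0,0],[0,0,-0.0012,0,0,0]]'
```

```text
time_s: 9.92
position: [0.4855, 0.0032, 0.0775]
tcp_rot: [[0.978, 0.208, -0.0], [0.208, -0.978, 0.0], [-0.0, -0.0, -1.0]]
force: [-0.7, 1.5, 0.3]
opening: 0.133
grasp_force: 30.0
```

```bash
python3 -m handwheel '[[0,0,-0.0002,0,0,0],[0,0,-0.0004,0,0,0],[0,0,-0.0006,0,0,0],[0,0,-0.0008,0,0,0],[0,0,-0.0008,0,0,0],[0,0,-0.0008,0,0,0],[0,0,-0.0008,0,0,0],[0,0,-0.0008,0,0,0]]'
```

```text
time_s: 10.58
position: [0.4853, 0.0033, 0.0767]
tcp_rot: [[0.978, 0.207, -0.0], [0.207, -0.978, 0.0], [-0.0, -0.0, -1.0]]
force: [-0.2, 2.8, 2.3]
opening: 0.137
grasp_force: 30.0
```

```bash
python3 -m handwheel '[[0,0.0003,0,0,0,0],[0,0.0006,-0.0001,0,0,0],[0,0.0006,-0.0003,0,0,0],[0,0.0006,-0.0005,0,0,0],[0,0.0006,-0.0005,0,0,0],[0,0.0006,-0.0005,0,0,0],[0,0.0006,-0.0005,0,0,0],[0,0.0006,-0.0005,0,0,0]]'
```

```text
time_s: 11.25
position: [0.4855, 0.0037, 0.0762]
tcp_rot: [[0.978, 0.207, 0.0], [0.207, -0.978, -0.0], [0.0, 0.0, -1.0]]
force: [-0.5, 1.4, 1.6]
opening: 0.138
grasp_force: 30.0
```

```bash
python3 -m handwheel '[[0,0,-0.0001,0,0,0],[0,0,-0.0002,0,0,0],[0,0,-0.0003,0,0,0],[0,0,-0.0004,0,0,0],[0,0,-0.0004,0,0,0],[0,0,-0.0004,0,0,0],[0,0,-0.0004,0,0,0],[0,0,-0.0004,0,0,0]]'; python3 -c "
from rig import bot
s=bot.read_state();print(s['position'],s['force'],s['moment'])"
```

```text
time_s: 11.92
position: [0.4855, 0.0037, 0.0758]
tcp_rot: [[0.978, 0.207, 0.0], [0.207, -0.978, -0.0], [0.0, 0.0, -1.0]]
force: [-1.0, 0.6, 5.2]
opening: 0.135
grasp_force: 30.0
[0.48554445 0.00372598 0.07582046] [-1.00622809  0.58450436  5.24706897] [ 0.34929605  0.14602234 -0.01967875]
```

```bash
python3 -m handwheel '[[0,0,-0.0001,0,0,0],[0,0,-0.0002,0,0,0],[0,0,-0.0003,0,0,0],[0,0,-0.0004,0,0,0],[0,0,-0.0004,0,0,0],[0,0,-0.0004,0,0,0],[0,0,-0.0004,0,0,0],[0,0,-0.0004,0,0,0]]'
```

```text
time_s: 12.58
position: [0.4856, 0.0037, 0.0756]
tcp_rot: [[0.978, 0.208, 0.0], [0.208, -0.978, -0.0], [0.0, 0.0, -1.0]]
force: [-0.8, 1.2, 6.1]
opening: 0.136
grasp_force: 30.0
```

```bash
python3 -m handwheel '[[0,0,-0.0001,0,0,0],[0,0,-0.0002,0,0,0],[0,0,-0.0003,0,0,0],[0,0,-0.0004,0,0,0],[0,0,-0.0004,0,0,0],[0,0,-0.0004,0,0,0],[0,0,-0.0004,0,0,0],[0,0,-0.0004,0,0,0]]'
```

```text
time_s: 13.25
position: [0.4857, 0.0036, 0.0753]
tcp_rot: [[0.978, 0.208, 0.001], [0.208, -0.978, -0.0], [0.0, 0.0, -1.0]]
force: [-1.3, 0.9, 7.7]
opening: 0.136
grasp_force: 30.0
```

```bash
python3 -m handwheel '[[0,0,-0.0001,0,0,0],[0,0,-0.0002,0,0,0],[0,0,-0.0003,0,0,0],[0,0,-0.0004,0,0,0],[0,0,-0.0005,0,0,0],[0,0,-0.0006,0,0,0],[0,0,-0.0006,0,0,0],[0,0,-0.0006,0,0,0]]'
```

```text
time_s: 13.92
position: [0.4859, 0.0035, 0.0748]
tcp_rot: [[0.978, 0.208, 0.001], [0.208, -0.978, -0.0], [0.001, 0.001, -1.0]]
force: [-0.3, 0.3, 7.3]
opening: 0.133
grasp_force: 30.0
```

```bash
python3 -m handwheel '[[0,0,-0.0001,0,0,0],[0,0,-0.0002,0,0,0],[0,0,-0.0003,0,0,0],[0,0,-0.0004,0,0,0],[0,0,-0.0005,0,0,0],[0,0,-0.0006,0,0,0],[0,0,-0.0006,0,0,0],[0,0,-0.0006,0,0,0]]'
```

```text
time_s: 14.58
position: [0.486, 0.0034, 0.0743]
tcp_rot: [[0.978, 0.208, 0.001], [0.208, -0.978, -0.001], [0.001, 0.001, -1.0]]
force: [-0.7, 0.7, 7.7]
opening: 0.134
grasp_force: 30.0
```

```bash
python3 -m handwheel '[[0,0,-0.0002,0,0,0],[0,0,-0.0004,0,0,0],[0,0,-0.0006,0,0,0],[0,0,-0.0008,0,0,0],[0,0,-0.001,0,0,0],[0,0,-0.001,0,0,0],[0,0,-0.001,0,0,0],[0,0,-0.001,0,0,0]]'
```

```text
time_s: 15.25
position: [0.4863, 0.0034, 0.0733]
tcp_rot: [[0.978, 0.208, 0.002], [0.208, -0.978, -0.001], [0.002, 0.001, -1.0]]
force: [0.1, 0.8, 7.4]
opening: 0.137
grasp_force: 30.0
```

```bash
python3 -m handwheel '[[0,0,-0.0002,0,0,0],[0,0,-0.0004,0,0,0],[0,0,-0.0006,0,0,0],[0,0,-0.0008,0,0,0],[0,0,-0.001,0,0,0],[0,0,-0.001,0,0,0],[0,0,-0.001,0,0,0],[0,0,-0.001,0,0,0]]'; python3 -c "
from rig import bot
s=bot.read_state();print(s['position'],s['force'],s['moment'])"
```

```text
time_s: 15.92
position: [0.4863, 0.0035, 0.0718]
tcp_rot: [[0.978, 0.207, 0.002], [0.207, -0.978, -0.0], [0.002, 0.001, -1.0]]
force: [-0.2, 1.1, 4.7]
opening: 0.137
grasp_force: 30.0
[0.48625116 0.0034985  0.07181954] [-0.20722701  1.05840097  4.73807071] [ 0.149044   -0.15335058  0.02808574]
```

```bash
python3 -m handwheel '[[0,0,-0.0002,0,0,0],[0,0,-0.0004,0,0,0],[0,0,-0.0006,0,0,0],[0,0,-0.0008,0,0,0],[0,0,-0.001,0,0,0],[0,0,-0.0012,0,0,0],[0,0,-0.0014,0,0,0],[0,0,-0.0014,0,0,0]]'
```

```text
time_s: 16.58
position: [0.4849, 0.0038, 0.0698]
tcp_rot: [[0.978, 0.208, -0.002], [0.208, -0.978, 0.0], [-0.001, -0.001, -1.0]]
force: [1.0, 0.1, -5.9]
opening: 0.136
grasp_force: 30.0
```

```bash
python3 -m handwheel '[[0,0,-0.0002,0,0,0],[0,0,-0.0004,0,0,0],[0,0,-0.0006,0,0,0],[0,0,-0.0008,0,0,0],[0,0,-0.001,0,0,0],[0,0,-0.001,0,0,0],[0,0,-0.001,0,0,0],[0,0,-0.001,0,0,0]]'
```

```text
time_s: 17.25
position: [0.4848, 0.0037, 0.0691]
tcp_rot: [[0.978, 0.208, -0.002], [0.208, -0.978, 0.0], [-0.002, -0.001, -1.0]]
force: [-0.5, -1.2, -10.0]
opening: 0.135
grasp_force: 30.0
```

The knob has snapped past the bumps and is being drawn down. I'll follow it to the collar.

```bash
python3 -m handwheel '[[0,0,-0.0002,0,0,0],[0,0,-0.0004,0,0,0],[0,0,-0.0006,0,0,0],[0,0,-0.0008,0,0,0],[0,0,-0.001,0,0,0],[0,0,-0.001,0,0,0],[0,0,-0.001,0,0,0],[0,0,-0.001,0,0,0]]'
```

```text
time_s: 17.92
position: [0.4855, 0.0038, 0.0685]
tcp_rot: [[0.978, 0.207, 0.0], [0.207, -0.978, 0.0], [0.0, -0.0, -1.0]]
force: [-1.0, -0.9, -5.4]
opening: 0.133
grasp_force: 30.0
```

```bash
python3 -m handwheel '[[0,0,-0.0002,0,0,0],[0,0,-0.0004,0,0,0],[0,0,-0.0006,0,0,0],[0,0,-0.0006,0,0,0],[0,0,-0.0006,0,0,0],[0,0,-0.0006,0,0,0],[0,0,-0.0006,0,0,0],[0,0,-0.0006,0,0,0]]'
```

```text
time_s: 18.58
position: [0.486, 0.0037, 0.0679]
tcp_rot: [[0.978, 0.207, 0.001], [0.207, -0.978, -0.0], [0.001, 0.0, -1.0]]
force: [0.1, 1.6, -2.9]
opening: 0.132
grasp_force: 30.0
```

```bash
python3 -m handwheel '[[0,0,-0.0002,0,0,0],[0,0,-0.0004,0,0,0],[0,0,-0.0006,0,0,0],[0,0,-0.0008,0,0,0],[0,0,-0.001,0,0,0],[0,0,-0.001,0,0,0],[0,0,-0.001,0,0,0],[0,0,-0.001,0,0,0]]'
```

```text
time_s: 19.25
position: [0.4859, 0.0035, 0.067]
tcp_rot: [[0.978, 0.207, 0.001], [0.207, -0.978, -0.0], [0.001, 0.001, -1.0]]
force: [0.9, -0.5, 1.8]
opening: 0.135
grasp_force: 30.0
```

```bash
python3 -m handwheel '[[0,0,-0.0002,0,0,0],[0,0,-0.0004,0,0,0],[0,0,-0.0006,0,0,0],[0,0,-0.0008,0,0,0],[0,0,-0.001,0,0,0],[0,0,-0.001,0,0,0],[0,0,-0.001,0,0,0],[0,0,-0.001,0,0,0]]'
```

```text
time_s: 19.92
position: [0.4859, 0.0035, 0.0664]
tcp_rot: [[0.978, 0.208, 0.001], [0.208, -0.978, -0.0], [0.001, 0.001, -1.0]]
force: [-0.9, -1.1, 6.9]
opening: 0.135
grasp_force: 30.0
```

```bash
python3 -m handwheel '[[0,0,-0.0002,0,0,0],[0,0,-0.0004,0,0,0],[0,0,-0.0006,0,0,0],[0,0,-0.0008,0,0,0],[0,0,-0.001,0,0,0],[0,0,-0.0012,0,0,0],[0,0,-0.0012,0,0,0],[0,0,-0.0012,0,0,0]]'
```

```text
time_s: 20.58
position: [0.4859, 0.0035, 0.0658]
tcp_rot: [[0.978, 0.208, 0.002], [0.208, -0.978, -0.001], [0.001, 0.001, -1.0]]
force: [-1.9, -0.4, 14.2]
opening: 0.14
grasp_force: 30.0
```

```bash
python3 -m handwheel '[[0,0,-0.0002,0,0,0],[0,0,-0.0004,0,0,0],[0,0,-0.0006,0,0,0],[0,0,-0.0006,0,0,0],[0,0,-0.0006,0,0,0],[0,0,-0.0006,0,0,0],[0,0,-0.0006,0,0,0],[0,0,-0.0006,0,0,0]]'
```

```text
time_s: 21.25
position: [0.486, 0.0035, 0.0656]
tcp_rot: [[0.978, 0.208, 0.002], [0.208, -0.978, -0.001], [0.002, 0.001, -1.0]]
force: [-1.5, -1.0, 15.7]
opening: 0.133
grasp_force: 30.0
```

Resting on the collar: about 12 N/mm against the spindle spring, 15.7 N pressed. Next I'll unload and start the pull.

```bash
python3 -m handwheel '[[0,0,0.0006,0,0,0],[0,0,0.0012,0,0,0],[0,0,0.0018,0,0,0],[0,0,0.0024,0,0,0],[0,0,0.003,0,0,0],[0,0,0.0034,0,0,0],[0,0,0.0038,0,0,0],[0,0,0.0038,0,0,0]]'
```

```text
time_s: 21.92
position: [0.485, 0.0039, 0.0674]
tcp_rot: [[0.978, 0.207, -0.001], [0.207, -0.978, 0.0], [-0.001, -0.001, -1.0]]
force: [0.1, -0.1, 0.4]
opening: 0.133
grasp_force: 30.0
```

```bash
python3 -m handwheel '[[0,0,0.0002,0,0,0],[0,0,0.0004,0,0,0],[0,0,0.0006,0,0,0],[0,0,0.0008,0,0,0],[0,0,0.0008,0,0,0],[0,0,0.0008,0,0,0],[0,0,0.0008,0,0,0],[0,0,0.0008,0,0,0]]'
```

```text
time_s: 22.58
position: [0.4851, 0.0038, 0.0683]
tcp_rot: [[0.978, 0.207, -0.001], [0.207, -0.978, 0.0], [-0.001, -0.0, -1.0]]
force: [-0.3, 0.6, -5.4]
opening: 0.139
grasp_force: 30.0
```

```bash
python3 -m handwheel '[[0,0,0.0002,0,0,0],[0,0,0.0004,0,0,0],[0,0,0.0006,0,0,0],[0,0,0.0008,0,0,0],[0,0,0.0008,0,0,0],[0,0,0.0008,0,0,0],[0,0,0.0008,0,0,0],[0,0,0.0008,0,0,0]]'; python3 -c "
from rig import bot,cams
for i in range(3): cams.capture('side');print(bot.read_state()['force'])"
```

```text
time_s: 23.25
position: [0.4851, 0.0038, 0.0691]
tcp_rot: [[0.978, 0.207, -0.001], [0.207, -0.978, 0.0], [-0.001, -0.0, -1.0]]
force: [1.0, -0.5, -11.1]
opening: 0.131
grasp_force: 30.0
[ -0.67871575  -0.52461874 -10.89691044]
[ -0.83092601  -0.10037579 -12.10694726]
[ -0.73663617   0.15449347 -10.98158731]
```

Steady at about 11 N. I'll hold it there.

```bash
for i in 1 2; do python3 -m handwheel '[[0,0,0,0,0,0],[0,0,0,0,0,0],[0,0,0,0,0,0],[0,0,0,0,0,0],[0,0,0,0,0,0],[0,0,0,0,0,0],[0,0,0,0,0,0],[0,0,0,0,0,0]]' | egrep 'time|posi|force'; done
```

```text
time_s: 24.07
position: [0.4853, 0.0037, 0.0693]
force: [-1.4, -1.2, -11.8]
grasp_force: 30.0
time_s: 24.73
position: [0.4853, 0.0037, 0.0693]
force: [-1.4, 0.3, -11.3]
grasp_force: 30.0
```

```bash
python3 -m handwheel '[[0,0,-0.0004,0,0,0],[0,0,-0.0008,0,0,0],[0,0,-0.0012,0,0,0],[0,0,-0.0016,0,0,0],[0,0,-0.0017,0,0,0],[0,0,-0.0017,0,0,0],[0,0,-0.0017,0,0,0],[0,0,-0.0017,0,0,0]]'
python3 -m handwheel '[[0,0,0,0,0,0],[0,0,0,0,0,0],[0,0,0,0,0,0],[0,0,0,0,0,0],[0,0,0,0,0,0],[0,0,0,0,0,0],[0,0,0,0,0,0],[0,0,0,0,0,0]]' -0.1
```

```text
time_s: 25.4
position: [0.4864, 0.0037, 0.068]
tcp_rot: [[0.978, 0.207, 0.002], [0.207, -0.978, -0.0], [0.002, 0.001, -1.0]]
force: [-0.8, 1.5, -3.0]
opening: 0.136
grasp_force: 30.0
time_s: 26.07
position: [0.4855, 0.0037, 0.0677]
tcp_rot: [[0.978, 0.207, 0.0], [0.207, -0.978, -0.0], [0.0, 0.0, -1.0]]
force: [0.7, -0.1, 0.0]
opening: 0.447
grasp_force: 0.0
```

```bash
python3 -m handwheel '[[0,0,0.01,0,0,0],[0,0,0.03,0,0,0],[0,0,0.06,0,0,0],[0,0,0.09,0,0,0],[0,0,0.12,0,0,0],[0,0,0.15,0,0,0],[0,0,0.18,0,0,0],[0,0,0.18,0,0,0]]'; python3 -m handwheel '[[0,-0.04,0,0,0,0],[0,-0.08,0,0,0,0],[0,-0.12,0,0,0,0],[0,-0.16,0,0,0,0],[0,-0.2,0,0,0,0],[0,-0.23,0,0,0,0],[0,-0.25,0,0,0,0],[0,-0.25,0,0,0,0]]'
python3 - <<'E'
from h import *
np.set_printoptions(precision=4,suppress=True)
ims=[]
for c,(x,y) in(("top",(290,270)),("side",(285,235))):
    im,d=cams.capture(c);P=cloud(c,d)
    m=(np.hypot(P[...,0]-.4858,P[...,1]-.003)<.035)&(P[...,2]>.052)&(P[...,2]<.075)
    print(c,np.median(P[m][:,2]),cv2.minAreaRect(P[m][:,:2].astype(np.float32)*1000))
    m=(np.hypot(P[...,0]-.498,P[...,1]-.112)<.035)&(P[...,2]>.055)&(P[...,2]<.075)
    print("fitted",np.median(P[m][:,2]),cv2.minAreaRect(P[m][:,:2].astype(np.float32)*1000))
    ims.append(cv2.resize(im[y-50:y+50,x-66:x+66],(400,300),interpolation=cv2.INTER_CUBIC))
cv2.imwrite("pics/end.png",np.hstack(ims))
E
```

```text
time_s: 26.73
position: [0.4888, 0.0032, 0.2539]
tcp_rot: [[0.978, 0.208, 0.013], [0.208, -0.978, -0.003], [0.012, 0.005, -1.0]]
force: [0.0, 0.5, 0.1]
opening: 0.449
grasp_force: 0.0
time_s: 27.4
position: [0.4856, -0.2508, 0.2477]
tcp_rot: [[0.979, 0.203, 0.001], [0.203, -0.979, -0.003], [0.001, 0.003, -1.0]]
force: [0.5, 0.2, 0.3]
opening: 0.448
grasp_force: 0.0
top 0.062366278868909664 ((484.97406005859375, 3.6706085205078125), (41.60268020629883, 11.73183536529541), 11.963830947875977)
fitted 0.06201385792175238 ((497.0770568847656, 112.70466613769531), (12.312808990478516, 42.1258544921875), 83.6549301147461)
side nan ((0.0, 0.0), (0.0, 0.0), 0.0)
fitted nan ((0.0, 0.0), (0.0, 0.0), 0.0)
  return _methods._mean(a, axis=axis, dtype=dtype,
  ret = ret.dtype.type(ret / rcount)
```

View pics/end.png

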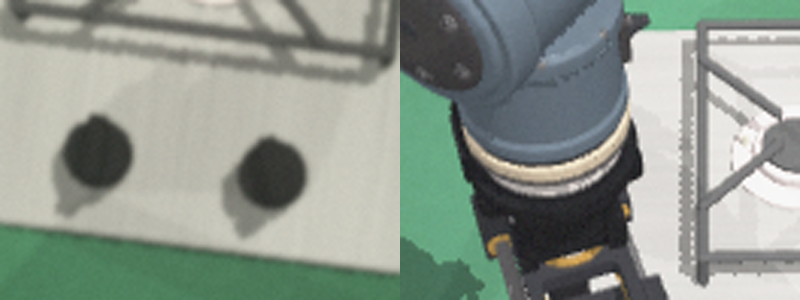

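In the top view both knobs sit on the hob at crop px (98,152) and (272,173), with the bar tops at 62 mm. That means the loose one is fully home, and the other knob hasn't moved. The side view is blocked by the arm.

```bash
python3 -c "
from rig import bot
print(bot.hand_in())"
```

```text
the job is handed in; nothing more can be done
None
```

The knob is fitted and fully home: I pressed it down with about 16 N at most, held a steady pull of about 11 N for over a second, let go, left the other knob as it was, and handed the job in at about 27 s.

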